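# Strip the pastry finishing stand

## Robot

A 7-joint arm with a two-finger parallel gripper is mounted at the origin on the work surface. World frame = base frame: x ahead of the robot, y to its left, z up, the work surface at z = 0. Lengths are in m, angles in rad, forces in N, time in s.
With the tool pointing down it reaches from about 0.425 to 1.025 m from the base axis. Payload 9.4 kg.
Tool frame: the origin (TCP) lies midway between the tips of the shut fingers; the grasp point (between the pads) lies 19 mm behind it; z points along the fingers, y is the line along which they close (so a half turn about z gives the same grasp; the last joint's range is limited). The gripper opens to 85 mm and grips with 20 to 120 N. Pads are 22 mm wide; open, the fingers measure 114 mm over their backs; the gripper's body (76 mm by 85 mm) begins 54 mm behind the grasp point. The pads swing forward as they close: fully open they stand 13 mm farther back than shut.
Start: joints at [-1.336, 0.599, -0.003, 1.599, 0.002, 0.943, -0.08], TCP at [0.222, 0.69, 0.231] pointing down, gripper open.
Joint ranges: [-2.57, 2.57], [-0.35, 1.97], [-1.29, 1.29], [0.11, 2.56], [-1.05, 4.19], [0.11, 1.86], [-2.63, 2.63]. Speed limits (rad/s): [2.22, 2.22, 3.01, 3.01, 3.14, 3.14, 3.14].

## Interface

Orientations are given as a rotation vector (axis times angle).
In Python, from bench import env, jaws, capture gives the robot as it stands. Calls block until the motion is done:
- env.move_to(position, orientation): joint-space move of the TCP to a pose.
- env.movel(position, vel=0.15, rot=None): straight line of the TCP; rot=None keeps the orientation; vel is the mean speed in m/s.
- env.set_joints(angles): joint-space move.
- jaws.grip(opening): opening from 0.0 (shut) to 1.0 (fully open); the grip force is fixed at half the most; returns when the fingers have stopped.
- env.pause(seconds).
- env.inverse_kinematics(position, orientation): joint angles nearest the present ones, or None.
- capture(name): name is "scene" or "top" or "wrist"; returns a dict with "color" (420x560x3 uint8, red, green, blue), "z_map" (420x560 float32, m along the optical axis (not along the pixel's ray), 0 where there is no reading), "fx", "fy", "cx", "cy" (pixels), "extrinsics" (4x4, takes a point from camera to world coordinates). Camera axes: x right, y down, z forward; pixel columns grow to the right and rows downward; lengths in m; the calibration is good to about 2 mm. A picture is of the moment at which its call begins.
A pose or a line that the arm cannot do raises env.PlanningError and nothing moves.
- env.job_done(): hands the job in; it is judged then, once.
Readings, each from a call of its own:
- env.read_time_s(): time.
- env.read_q(): joint angles.
- env.read_qvel(): joint speeds.
- env.read_tau(): joint torques, N m.
- env.read_ee_pos(): TCP position.
- env.read_eef_rot(): TCP orientation.
- env.read_wrist_force(): force on the tool from outside, world axes, zero at the start.
- env.read_wrist_torque(): the same for the moment, N m.
- env.read_finger_gap(): opening from 0.0 (shut) to 1.0 (fully open).
- env.read_finger_force(): force on a finger pad.
Only numpy, scipy, OpenCV 4.12 (cv2) and the standard library are available. Lean on these libraries where they do the work, as an engineer would, in place of code of your own. Each camera call takes 0.05 s, during which the arm holds its last target. There are 200 camera calls.

## Task

Clear the pastry finishing stand for washing: take the stack of tins apart and set each tin upright on the middle of the mat that has its lid's colour. The white panel under them is locked by the orange tab: swing the tab well aside and leave it so, lift the panel out of the stand and lay it flat and straight along the middle of the red tray, across both ridges. Set things down gently: do not drop or knock over anything from the stack.

Things in the scene. Friction and masses are not known exactly. Their poses are not given: they have to be found in the camera images.
- blue_tin_mid (a point): the centre (half-way up, 24 mm above its underside) of the rectangular steel tin with a blue lid, 56 x 92 mm (its x, y) and 48 mm tall, straight sides, flat top; its z axis points up. At the start it is at the bottom of the stack, standing on the white panel, centred to a few mm and turned nearly like the panel
- green_tin_mid (a point): the centre (half-way up, 24 mm above its underside) of the rectangular steel tin with a green lid, 47 x 70 mm (its x, y) and 48 mm tall, straight sides, flat top; its z axis points up. At the start it is in the middle of the stack, standing on the blue-lidded tin, centred to a few mm and turned nearly like the panel
- yellow_tin_mid (a point): the centre (half-way up, 24 mm above its underside) of the rectangular steel tin with a yellow lid, 38 x 48 mm (its x, y) and 48 mm tall, straight sides, flat top; its z axis points up. At the start it is on top of the stack, standing on the green-lidded tin, centred to a few mm and turned nearly like the panel
- panel_mid (a point): the centre of the plain white plastic panel, 60 x 160 x 14 mm (x, y, z), which lies level in the steel stand under the stack: its ends rest on two end cradles with about 3 mm of play all round, its long sides are free between the cradles over the middle 100 mm, and its centre is 43 mm above the table with 30 mm of air beneath it. The stand's foot is 96 x 222 mm; the cradles' walls end level with the panel's top
- tab_knob (a point): the centre, half-way up, of the upright round knob (12 mm across, 26 mm tall, its top 84 mm above the table) near the end of the orange swing tab on the stand. The tab is a flat 14 mm wide finger (5 mm thick, 3 mm above the panel) that reaches over the +y end of the panel; it turns about a vertical post that lies 29 mm from this point along this point's own +y axis (the point turns with the tab)
- tab (a joint): angle of the swing tab (rad): about 0 when it points in over the panel and holds it, growing anticlockwise seen from above; it turns either way to stops at -2.0 and 2.0, needs about 1.5 N at the knob and stays where it is left; the panel is free to lift from about a quarter turn (1.2 or more) either way
- blue_mat: blue rectangular plastic mat, 80 x 114 x 3 mm (x, y, z), fixed to the table; origin at the centre of its underside, at table height, z up
- green_mat: green rectangular plastic mat, 80 x 114 x 3 mm (x, y, z), fixed to the table; origin at the centre of its underside, at table height, z up
- yellow_mat: yellow rectangular plastic mat, 80 x 114 x 3 mm (x, y, z), fixed to the table; origin at the centre of its underside, at table height, z up
- tray: red wash tray, 150 x 230 mm outside (x, y), 22 mm high, walls 5 mm, floor 4 mm, fixed; origin at the centre of its underside, at table height. Two red ridges, each 12 mm wide and 110 mm long, run along its x axis at y = +50 and -50 mm; their tops are 24 mm above the table, so that the panel, laid along the tray's y axis across both, has its centre 31 mm above the table

How it is judged:
By the outcome, as a careful person would: the job done as asked, in the order asked, and still so for the second after the job is handed in, with the robot touching nothing.
It also fails if it takes over 106 s, if anything falls off the work surface, if the arm or the gripper's body presses on something with over 40 N, if the wrist force passes 120 N, or if a joint passes its speed limit or range.

## Working session

There is one attempt and no reset: what is moved stays moved. The work goes in short steps, each a Python script; the robot and the scene stay as the last script left them, time stands still between calls to the robot, and variables do not carry over. Pictures are saved under pics/ and viewed, at most 14 in all, crops included, and the job is handed in when it is done.

```bash
ls; mkdir -p pics
python3 - <<'E'
from bench import env,jaws,capture
import cv2,numpy as np
for n in("scene","top"):
    c=capture(n); np.savez("pics/%s0.npz"%n,**c); cv2.imwrite("pics/%s0.png"%n,c["color"][:,:,::-1])
    print(n,c["fx"],c["cx"],c["cy"],np.round(c["extrinsics"],3).tolist())
print(env.read_time_s(),env.read_eef_rot())
E
```

```text
pics
scene 432.2181193064342 283.4462926057281 208.17704308229688 [[-0.733, 0.531, -0.425, 0.908], [0.68, 0.561, -0.472, 0.415], [-0.012, -0.635, -0.772, 0.772], [0.0, 0.0, 0.0, 1.0]]
top 535.3014137931366 280.52324607394445 209.22300096553678 [[0.03, -0.992, 0.119, 0.43], [-0.999, -0.028, 0.015, 0.017], [-0.011, -0.119, -0.993, 1.052], [0.0, 0.0, 0.0, 1.0]]
0.1 [-4.87705738e-01 -3.10342572e+00  2.30629956e-03]
```

View pics/scene0.png

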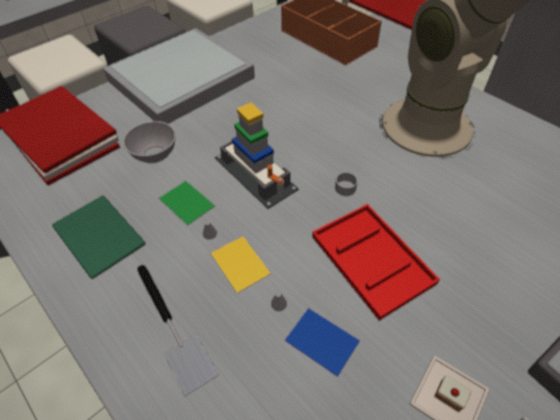

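View pics/top0.png

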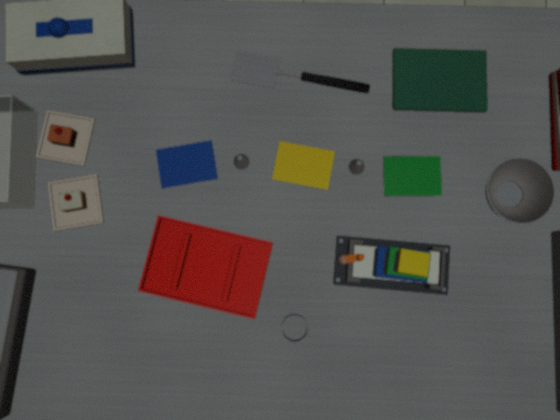

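The scene view shows the stack at (252,135) with the orange tab at (273,175), the tray at (375,258), and the mats at green (187,202), yellow (240,263) and blue (322,340). In the top view the stack is at (410,262), the tab at (350,259) and the tray at (205,266). The mats are at blue (187,164), yellow (303,165) and green (412,175), and small grey cones stand between them at (241,161) and (357,166).

```bash
cat > h.py <<'E'
from bench import env,jaws,capture
import cv2,numpy as np
HSV={'red':[(0,8),(172,180)],'orange':[(6,17)],'yellow':[(20,32)],'green':[(50,75)],'blue':[(105,125)]}
def cloud(c):
    z=c["z_map"]; v,u=np.indices(z.shape)
    p=np.stack([(u-c["cx"])/c["fx"]*z,(v-c["cy"])/c["fy"]*z,z],-1)
    E=c["extrinsics"]; w=p@E[:3,:3].T+E[:3,3]; w[z==0]=np.nan
    return w
def mask(c,col,smin=130,vmin=40):
    h=cv2.cvtColor(c["color"],cv2.COLOR_RGB2HSV); m=np.zeros(h.shape[:2],bool)
    for a,b in HSV[col]: m|=(h[...,0]>=a)&(h[...,0]<=b)
    return m&(h[...,1]>=smin)&(h[...,2]>=vmin)
def ray(c,uv,z):
    "pixels -> world points on the plane at height z"
    uv=np.asarray(uv,float).reshape(-1,2); E=c["extrinsics"]
    d=np.c_[(uv[:,0]-c["cx"])/c["fx"],(uv[:,1]-c["cy"])/c["fy"],np.ones(len(uv))]@E[:3,:3].T
    return E[:3,3]+d*((z-E[2,3])/d[:,2])[:,None]
def cross(c1,p1,c2,p2):
    "point nearest to two rays, and their miss"
    o1,o2=c1["extrinsics"][:3,3],c2["extrinsics"][:3,3]
    d1=ray(c1,p1,0)[0]-o1; d2=ray(c2,p2,0)[0]-o2
    s=np.linalg.lstsq(np.c_[d1,-d2],o2-o1,rcond=None)[0]
    a,b=o1+s[0]*d1,o2+s[1]*d2
    return (a+b)/2,np.linalg.norm(a-b)
def blob(c,m,z=None,box=None):
    "largest contour of the mask -> (contour, pixel centroid)"
    cs=cv2.findContours(m.astype(np.uint8),cv2.RETR_EXTERNAL,cv2.CHAIN_APPROX_NONE)[0]
    k=max(cs,key=cv2.contourArea); M=cv2.moments(k)
    return k[:,0,:],np.array([M["m10"],M["m01"]])/M["m00"]
def rect(c,k,z):
    "contour on plane z -> centre xy, sizes (short,long), yaw of long side, in (-pi/2,pi/2] about +y"
    w=ray(c,k,z)[:,:2]; (cx,cy),_,_=r=cv2.minAreaRect((w*1000).astype(np.float32))
    b=cv2.boxPoints(r)/1000; e1,e2=b[1]-b[0],b[2]-b[1]
    l,s=(e1,e2) if np.linalg.norm(e1)>np.linalg.norm(e2) else (e2,e1)
    if l[1]<0:l=-l
    return np.array([cx,cy])/1000,np.linalg.norm(s),np.linalg.norm(l),np.arctan2(-l[0],l[1])
E
cat > m0.py <<'E'
from h import *
T=dict(np.load("pics/top0.npz"));S=dict(np.load("pics/scene0.npz"))
wT,wS=cloud(T),cloud(S)
near=lambda w:(w[...,0]>.3)&(w[...,0]<.9)&(np.abs(w[...,1])<.45)
for col,lo,hi in [("yellow",.0,.02),("green",0,.02),("blue",0,.02),("red",-.01,.05),("yellow",.188,.21),("green",.13,.16),("blue",.09,.11),("orange",.03,.1)]:
    o=[]
    for c,w in((T,wT),(S,wS)):
        m=mask(c,col)&near(w)&(w[...,2]>lo)&(w[...,2]<hi)
        if m.sum()<8: print(col,"none",m.sum());continue
        k,ce=blob(c,m); z=np.nanmedian(w[...,2][m]); o.append((c,ce))
        r=rect(c,k,z); print(col,lo,"n",m.sum(),"px",ce.round(1),"z",z.round(4),"rect",r[0].round(4),np.round(r[1:],4),"z90",np.nanpercentile(w[...,2][m],95).round(4))
    if len(o)==2: print("   cross",[np.round(x,4) for x in cross(*o[0],*o[1])])
E
python3 m0.py
```

```text
yellow 0.0 n 1911 px [303.  164.9] z 0.0025 rect [ 0.6464 -0.0097] [ 0.0788  0.113  -0.1653] z90 0.0056
yellow 0.0 n 1678 px [240.  263.8] z 0.0026 rect [ 0.6508 -0.0099] [ 0.0783  0.1127 -0.1621] z90 0.0048
   cross [array([ 0.6487, -0.0107, -0.0047]), np.float64(0.0027)]
green 0 n 3174 px [411.9 175.6] z 0.0044 rect [ 0.6307 -0.2258] [0.0744 0.1111 0.0274] z90 0.0135
green 0 n 1095 px [186.5 202.3] z 0.0028 rect [ 0.6356 -0.2265] [0.0747 0.1083 0.0354] z90 0.0049
   cross [array([ 0.6332, -0.2287, -0.0038]), np.float64(0.003)]
blue 0 n 1824 px [186.4 163.8] z 0.0025 rect [0.6422 0.2237] [0.0771 0.1111 0.2038] z90 0.0057
blue 0 n 2360 px [322.3 341.3] z 0.0026 rect [0.6465 0.2234] [0.0771 0.1113 0.1998] z90 0.0047
   cross [array([ 0.6442,  0.2243, -0.0049]), np.float64(0.0017)]
red -0.01 n 9307 px [205.4 266.6] z 0.0049 rect [0.4399 0.1759] [ 0.1514  0.2337 -0.2028] z90 0.0232
red -0.01 n 7329 px [374.6 260.2] z 0.0055 rect [0.4378 0.169 ] [ 0.1597  0.2379 -0.2016] z90 0.0233
   cross [array([ 0.4388,  0.1769, -0.0021]), np.float64(0.001)]
yellow 0.188 n 712 px [413.4 262.3] z 0.19
[... 342 characters left out ...]
0.13 n 202 px [251.4 134.2] z 0.1451 rect [ 0.462  -0.1834] [ 0.0462  0.0742 -0.1255] z90 0.1473
   cross [array([ 0.46  , -0.1705,  0.1373]), np.float64(0.0169)]
blue 0.09 n 317 px [382.1 262.6] z 0.0972 rect [ 0.4535 -0.1854] [ 0.0533  0.0905 -0.1157] z90 0.1002
blue 0.09 n 273 px [253.2 151.6] z 0.0971 rect [ 0.4616 -0.1841] [ 0.0574  0.096  -0.0623] z90 0.1001
   cross [array([ 0.4631, -0.1606,  0.0933]), np.float64(0.0232)]
orange 0.03 n 170 px [352.6 257.9] z 0.057 rect [ 0.4635 -0.1019] [0.0156 0.0429 0.319 ] z90 0.0836
orange 0.03 n 97 px [272.9 174.9] z 0.0585 rect [ 0.4631 -0.1128] [ 0.0221  0.0638 -0.1873] z90 0.0842
   cross [array([ 0.4647, -0.1061,  0.0607]), np.float64(0.006)]
```

```bash
cat >> h.py <<'E'
def rv(phi):
    "tool down, closing line (tool y) at angle phi in the world"
    a=(phi+np.pi/2)/2; return np.pi*np.array([np.cos(a),np.sin(a),0])
def snap(n,name):
    c=capture(n); np.savez("pics/%s.npz"%name,**c); cv2.imwrite("pics/%s.png"%name,c["color"][:,:,::-1]); return c
E
python3 - <<'E'
from h import *
az=np.arctan2(-.184,.456)
for i,s in enumerate((1,-1)):
    env.move_to([.456,-.184,.40],rv(az+s*np.pi/2)); c=snap("wrist","w%d"%i)
    T=np.eye(4); T[:3,:3]=cv2.Rodrigues(np.array(env.read_eef_rot()))[0]; T[:3,3]=env.read_ee_pos()
    print(env.read_time_s(),T[:3,3],env.read_q().round(2) if hasattr(env.read_q(),'round') else env.read_q(),c["fx"]); print(np.round(np.linalg.inv(T)@c["extrinsics"],4).tolist())
a=cv2.imread("pics/w0.png");b=cv2.imread("pics/w1.png")
cv2.imwrite("pics/w01.png",cv2.resize(np.hstack([a,b]),(800,300)))
E
```

```text
3.3667 [ 0.45633055 -0.18345559  0.39985378] [-0.44  0.17  0.85  1.92 -0.15  1.11  1.66] 306.41009971791766
[[-0.0007, -0.9564, -0.2921, 0.0741], [1.0, -0.0006, -0.0002, 0.0004], [-0.0, -0.2921, 0.9564, -0.1417], [0.0, 0.0, 0.0, 1.0]]
5.8833 [ 0.45599409 -0.18400767  0.39999675] [-0.7   0.3   1.28  1.93 -0.31  1.14 -1.25] 306.41009971791766
[[-0.0007, -0.9561, -0.2932, 0.0752], [1.0, -0.0007, -0.0002, -0.0004], [0.0, -0.2932, 0.9561, -0.1417], [0.0, 0.0, 0.0, 1.0]]
```

View pics/w01.png

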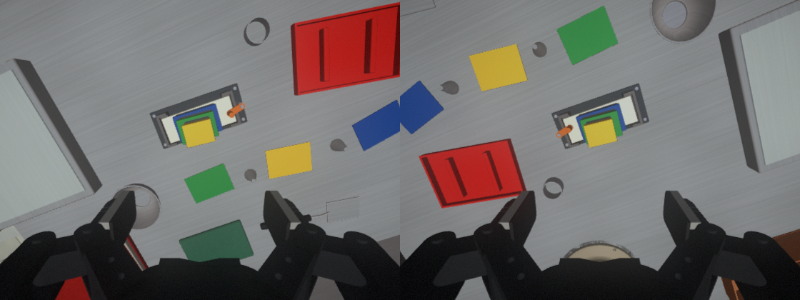

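The wrist pair shows the stack at (198,120) and (600,120), and all three mats and the tray in both views. Next I measure from these.

```bash
cat > m1.py <<'E'
from h import *
import sys
def measure(names,items):
    C=[dict(np.load("pics/%s.npz"%n)) for n in names]
    for col,lo,hi,box in items:
        o=[];res=[]
        for n,c in zip(names,C):
            w=cloud(c)
            m=mask(c,col,100)&(w[...,0]>box[0])&(w[...,0]<box[1])&(w[...,1]>box[2])&(w[...,1]<box[3])&(w[...,2]>lo)&(w[...,2]<hi)
            if m.sum()<8: continue
            k,ce=blob(c,m); z=np.nanmedian(w[...,2][m]); r=rect(c,k,.022 if col=="red" else z); o.append((c,ce))
            print(col,n,m.sum(),ce.round(),"z",z.round(4),r[0].round(4),np.round(r[1:],4))
        if len(o)>1: print("    cross",[np.round(x,4) for x in cross(*o[0],*o[1])])
M=[("yellow",-.01,.02,(.55,.75,-.1,.1)),("green",-.01,.015,(.55,.72,-.32,-.14)),("blue",-.01,.02,(.55,.75,.13,.32)),("red",-.01,.04,(.3,.6,.02,.33))]
st=(.4,.52,-.28,-.06)
Y=("yellow",.18,.21,st);G=("green",.13,.16,st);B=("blue",.085,.11,st);O=("orange",.04,.07,st);K=("orange",.073,.1,st)
if __name__=="__main__": measure(["w0","w1","top0","scene0"],M+[Y,G,B,O,K])
E
python3 m1.py
```

```text
yellow w0 2488 [404. 224.] z 0.0021 [ 0.6481 -0.0095] [ 0.0801  0.114  -0.1651]
yellow w1 3575 [138.  94.] z 0.0022 [ 0.6481 -0.0096] [ 0.0798  0.1142 -0.166 ]
yellow top0 2257 [303. 165.] z 0.0022 [ 0.6464 -0.0098] [ 0.0806  0.1139 -0.1629]
yellow scene0 1781 [240. 264.] z 0.0025 [ 0.6505 -0.0102] [ 0.0798  0.1146 -0.1618]
    cross [array([ 0.6516, -0.0065, -0.0074]), np.float64(0.0005)]
green w0 2175 [293. 257.] z 0.0021 [ 0.6323 -0.2256] [0.0785 0.1123 0.0334]
green w1 3936 [263.  49.] z 0.0022 [ 0.6326 -0.2261] [0.0791 0.1128 0.034 ]
green top0 2214 [412. 176.] z 0.0023 [ 0.6312 -0.2265] [0.0786 0.1126 0.0282]
green scene0 1181 [186. 202.] z 0.0027 [ 0.6354 -0.227 ] [0.077  0.1109 0.0334]
    cross [array([ 0.6362, -0.2269, -0.009 ]), np.float64(0.0007)]
blue w0 2668 [530. 176.] z 0.0022 [0.6441 0.2238] [0.0802 0.1135 0.2003]
blue w1 2708 [ 24. 150.] z 0.0023 [0.6445 0.2235] [0.0795 0.1136 0.2003]
blue top0 2168 [186. 164.] z 0.0022 [0.6425 0.2238] [0.0789 0.1129 0.2034]
blue scene0 2512 [322. 341.] z 0.0026 [0.6464 0.2234] [0.0785 0.1125 0.2043]
    cross [array([ 0.6468,  0.22
[... 1612 characters left out ...]
1 ] [0.0146 0.0415 0.1665]
orange w1 141 [227. 184.] z 0.0575 [ 0.4639 -0.1015] [0.0153 0.0419 0.2163]
orange top0 128 [349. 258.] z 0.0571 [ 0.4614 -0.0977] [0.0166 0.0335 0.0297]
orange scene0 98 [275. 178.] z 0.0572 [ 0.4682 -0.1022] [0.02   0.0445 0.2563]
    cross [array([ 0.4634, -0.0964,  0.053 ]), np.float64(0.0009)]
orange w0 54 [324. 160.] z 0.0827 [ 0.466  -0.1156] [0.0107 0.0113 0.4228]
orange w1 54 [235. 181.] z 0.083 [ 0.467  -0.1164] [0.0106 0.0111 1.1486]
orange top0 35 [360. 257.] z 0.083 [ 0.4643 -0.1149] [0.0101 0.0115 0.8058]
orange scene0 28 [269. 168.] z 0.0823 [ 0.472  -0.1145] [ 0.009   0.019  -0.7298]
    cross [array([ 0.4667, -0.1154,  0.0789]), np.float64(0.0003)]
```

```bash
cat >> h.py <<'E'
def lower(p,zt,down=.006):
    "go to 3 mm above zt, then creep until contact is felt"
    env.movel([p[0],p[1],zt+.003],vel=.1); env.pause(.2)
    f0=env.read_wrist_force()[2]; z=zt+.003
    while z>zt-down+.003:
        z-=.001; env.movel([p[0],p[1],z],vel=.02); env.pause(.05)
        f=env.read_wrist_force()[2]
        if f-f0>2.5: break
    print("lower: contact dz",round(z-zt,4),"df",round(f-f0,2))
def pick_place(p,yaw,zc,q,qyaw,zsurf,half=.024,up=.05,back=0):
    z=zc-.019; r=rv(yaw)
    env.move_to([p[0],p[1],z+.09],r); env.movel([p[0],p[1],z],vel=.12)
    jaws.grip(0.0); print("gap",env.read_finger_gap(),"ff",env.read_finger_force(),"t",env.read_time_s())
    env.movel([p[0],p[1],z+up],vel=.12)
    print("held Fz",env.read_wrist_force()[2])
    zt=zsurf+half-.019; hz=max(z+up,zt+.09)
    r=rv(qyaw); env.move_to([q[0],q[1],zt+.07],r)
    print("gap",env.read_finger_gap()); lower(q,zt); jaws.grip(1.0); env.pause(.1)
    env.movel([q[0],q[1],zt+.07],vel=.2); print("t",env.read_time_s())
E
python3 - <<'E'
from h import *
jaws.grip(1.0)
pick_place([.4561,-.1848],-.137,.170,[.6481,-.0096],-.165,.003)
env.move_to([.50,-.184,.33],rv(-.12)); snap("wrist","w2"); print(env.read_q())
from m1 import *
measure(["w2"],[G,B,O,K,M[1],("yellow",.03,.07,M[0][3])])
E
```

```text
gap 0.4398525130292537 ff 59.686673283576965 t 9.0083
held Fz -1.5045528284786953
gap 0.4366600983018509
lower: contact dz -0.0 df 7.37
t 13.7333
[-0.25091311  0.3001255   0.65374001  1.94461267 -0.2191546   0.96926724
  0.38857528]
green w2 2583 [239. 198.] z 0.1452 [ 0.4562 -0.1864] [ 0.0463  0.069  -0.1218]
blue w2 815 [249. 171.] z 0.0973 [ 0.456  -0.1857] [ 0.0552  0.0908 -0.0786]
orange w2 250 [243. 114.] z 0.0572 [ 0.4644 -0.1003] [0.0147 0.0417 0.1814]
orange w2 81 [246. 130.] z 0.083 [ 0.4672 -0.1151] [0.0107 0.011  1.4239]
green w2 3574 [367. 186.] z 0.0021 [ 0.6325 -0.2256] [0.0787 0.1123 0.033 ]
yellow w2 1539 [383.  22.] z 0.05 [ 0.6465 -0.0123] [ 0.0409  0.0487 -0.1629]
```

View pics/w2.png

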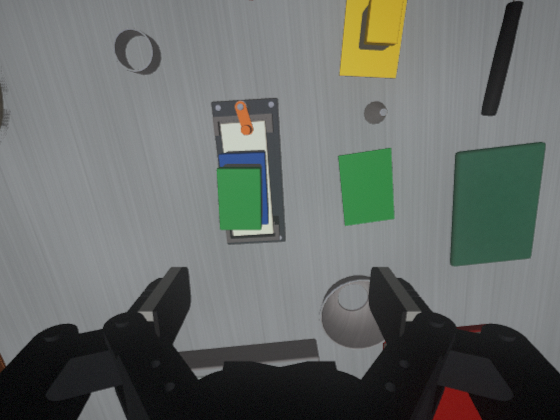

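The yellow tin stands on its mat, at (385,22) at the image edge. The green tin (239,198) sits on the blue one (249,190), and the tab runs from its post (240,105) to the knob (246,130).

Run:
```python
from h import *
from m1 import *
pick_place([.4561,-.1864],-.122,.122,[.6325,-.2257],.034,.003)
env.move_to([.50,-.184,.33],rv(-.1)); snap("wrist","w3")
measure(["w3"],[B,O,K,("green",.03,.07,M[1][3])])
```

```text
gap 0.5424961026069293 ff 60.93797564506531 t 17.0417
held Fz -2.815027462812105
gap 0.5429841154284937
lower: contact dz -0.0 df 7.48
t 21.4
blue w3 3187 [244. 186.] z 0.0972 [ 0.456 -0.186] [ 0.0553  0.0915 -0.0794]
orange w3 242 [244. 113.] z 0.0572 [ 0.4643 -0.1003] [0.0144 0.0407 0.17  ]
orange w3 77 [247. 128.] z 0.083 [ 0.4672 -0.115 ] [0.0094 0.0111 1.4711]
green w3 1674 [375. 196.] z 0.05 [ 0.631  -0.2257] [0.0489 0.0714 0.0334]
```

Run:
```python
from h import *
from m1 import *
pick_place([.4558,-.1861],-.079,.074,[.6443,.2237],.2,.003)
env.move_to([.47,.17,.36],rv(-.2)); snap("wrist","w4")
measure(["w4"],[M[3],("blue",.03,.07,M[2][3])])
env.move_to([.48,-.16,.28],rv(-.1)); c=snap("wrist","w5")
measure(["w5"],[O,K])
w=cloud(c); h=cv2.cvtColor(c["color"],cv2.COLOR_RGB2HSV)
m=(h[...,2]>130)&(h[...,1]<60)&(w[...,2]>.043)&(w[...,2]<.056)&(w[...,0]>.4)&(w[...,0]<.52)
k,ce=blob(c,m); print("panel",ce,np.nanmedian(w[...,2][m]),rect(c,k,.05))
a=cv2.imread("pics/w4.png");b=cv2.imread("pics/w5.png")
cv2.imwrite("pics/w45.png",cv2.resize(np.hstack([a,b]),(800,300)))
```

```text
gap 0.6488498780730295 ff 62.57700204849243 t 24.625
held Fz -1.832766331728355
gap 0.6494388817744354
lower: contact dz -0.0 df 9.42
t 29.775
red w4 14013 [261. 164.] z 0.0046 [0.4418 0.175 ] [ 0.15    0.2289 -0.2042]
blue w4 2835 [393. 110.] z 0.0501 [0.6429 0.2223] [0.0578 0.0914 0.1981]
orange w5 305 [259. 132.] z 0.0572 [ 0.4639 -0.0987] [0.0146 0.0378 0.1752]
orange w5 94 [263. 150.] z 0.083 [ 0.4675 -0.1144] [0.0107 0.0109 1.4711]
panel [261.53597692 201.84743554] 0.04919373430875118 (array([ 0.45635062, -0.18444757]), np.float32(0.05909613), np.float32(0.15832645), np.float32(-0.05216317))
```

View pics/w45.png

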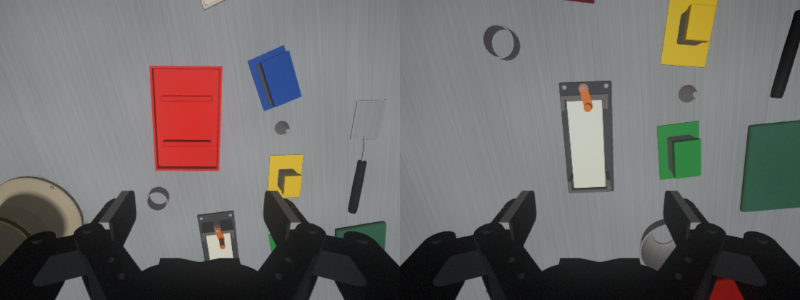

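The left view shows the tray at (186,118) and the blue tin on its mat at (274,78). In the right view the bare panel is at (587,142), with the tab from (584,88) to the knob (588,103), and both smaller tins stand centred on their mats. Post position from the tab direction agrees with the panel axis within 1 mm. Next I swing the tab.

```bash
cat > tab.py <<'E'
from h import *
from m1 import *
K0=np.array([.4673,-.1148]); y0=.175; P=K0+.029*np.array([-np.sin(y0),np.cos(y0)])
at=lambda a:P+.029*np.array([np.sin(a),-np.cos(a)])
env.move_to([*K0,.12],rv(y0)); jaws.grip(.32); env.movel([*K0,.063],vel=.08); jaws.grip(.2)
print("gap",env.read_finger_gap(),env.read_wrist_force().round(1))
for a in np.linspace(y0,1.72,9)[1:]:
    env.movel([*at(a),.063],vel=.02,rot=rv(a)); 
    if abs(np.linalg.norm(env.read_wrist_force()))>25: print("force",a,env.read_wrist_force());break
print(env.read_wrist_force().round(1)); jaws.grip(.35); env.movel([*at(a),.15],vel=.15)
env.move_to([.48,-.16,.28],rv(-.1)); c=snap("wrist","w6"); print("t",env.read_time_s())
O2=("orange",.04,.07,(.4,.55,-.28,-.04));K2=("orange",.073,.1,O2[3]); measure(["w6"],[O2,K2])
w=cloud(c); h=cv2.cvtColor(c["color"],cv2.COLOR_RGB2HSV)
m=(h[...,2]>130)&(h[...,1]<60)&(w[...,2]>.043)&(w[...,2]<.056)&(w[...,0]>.4)&(w[...,0]<.52)
k,ce=blob(c,m); print("panel",np.nanmedian(w[...,2][m]),rect(c,k,.05))
E
python3 tab.py
```

```text
gap 0.19966620381360584 [-0.2 -0.6 -0.1]
[ 0.4  0.4 -0.3]
t 40.65
orange w6 308 [265. 122.] z 0.0573 [ 0.4726 -0.0861] [ 0.0139  0.0358 -1.4985]
orange w6 102 [282. 119.] z 0.0833 [ 0.4903 -0.0845] [ 0.0105  0.0111 -0.0987]
panel 0.049195886207166084 (array([ 0.45637125, -0.18439853]), np.float32(0.059104104), np.float32(0.15858564), np.float32(-0.05197961))
```

View pics/w6.png

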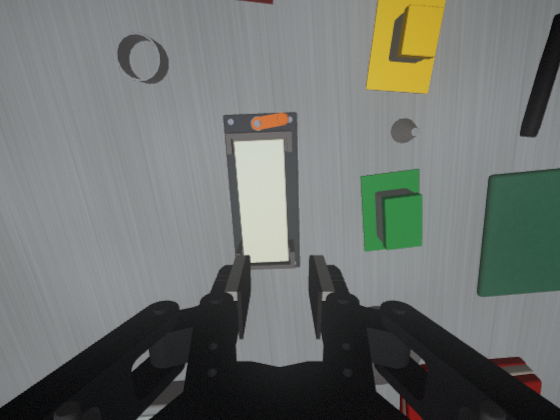

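The tab (270,121) is swung about 1.65 rad aside and the panel (262,200) is free. Next I move the panel.

Run:
```python
from h import *
from m1 import *
p=[.4564,-.1844]; y=-.052; q=[.4418,.175]; z=.022
env.move_to([*p,.12],rv(y)); jaws.grip(1.0); env.movel([*p,z],vel=.1)
print("F",env.read_wrist_force().round(1)); jaws.grip(0.); print("gap",env.read_finger_gap(),env.read_wrist_force().round(1))
env.movel([*p,z+.03],vel=.05); print("F",env.read_wrist_force().round(1)); env.movel([*p,.14],vel=.15)
env.move_to([*q,.14],rv(-.204)); print("gap",env.read_finger_gap())
env.movel([*q,.05],vel=.12); lower(q,z-.012); jaws.grip(.95); env.pause(.1)
env.movel([*q,.14],vel=.15); env.move_to([.47,.17,.36],rv(-.2)); c=snap("wrist","w7"); print("t",env.read_time_s())
w=cloud(c); h=cv2.cvtColor(c["color"],cv2.COLOR_RGB2HSV)
m=(h[...,2]>130)&(h[...,1]<60)&(w[...,2]>.02)&(w[...,2]<.06)&(abs(w[...,0]-.44)<.1)&(abs(w[...,1]-.175)<.12)
k,ce=blob(c,m); print("panel",np.nanmedian(w[...,2][m]),np.nanpercentile(w[...,2][m],[2,98]),rect(c,k,.038))
measure(["w7"],[M[3],("blue",.03,.07,M[2][3]),M[2],("yellow",.03,.07,M[0][3]),M[0]])
```

```text
F [ 0.3 -0.2  0.2]
gap 0.6911921844618364 [-0.8  1.   8.7]
F [ 0.  -0.4 -1.8]
gap 0.6900575871389195
lower: contact dz -0.0 df 16.64
t 51.1833
panel 0.037213634060339174 [0.03546489 0.03900804] (array([0.44220261, 0.17452335]), np.float32(0.05857171), np.float32(0.15675184), np.float32(-0.20512778))
red w7 9956 [262. 163.] z 0.0047 [0.4417 0.1744] [ 0.15    0.2296 -0.2044]
blue w7 2858 [394. 110.] z 0.0501 [0.6429 0.2223] [0.058  0.0915 0.1943]
blue w7 1140 [369. 103.] z 0.0021 [0.6442 0.2244] [0.0792 0.1134 0.2016]
yellow w7 780 [409. 258.] z 0.0498 [ 0.6461 -0.0062] [ 0.0427  0.0544 -0.1644]
yellow w7 1561 [397. 237.] z 0.002 [ 0.648  -0.0088] [ 0.0799  0.1141 -0.1658]
```

View pics/w7.png

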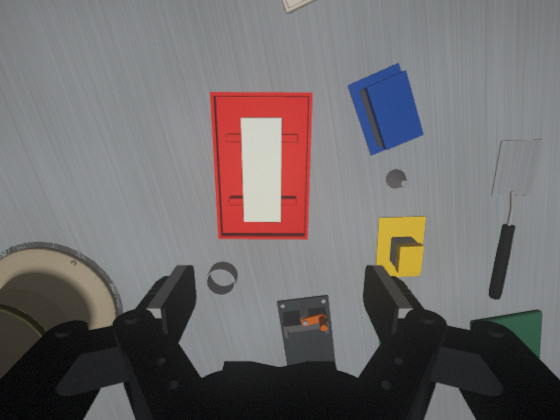

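The panel (262,170) lies centred and straight across both ridges, within 1 mm and 0.001 rad. The tab is aside, and the tins stand about 2 to 3 mm or less from their mat centres. I'm handing in.

```bash
python3 -c "
from bench import env
print(env.read_time_s(),env.job_done())"
```

```text
the job is handed in; nothing more can be done
51.1833 None
```

The job is handed in at 51 s: all three tins stand on their own colour mats within about 3 mm of centre, the tab is swung about 1.65 rad aside, and the panel lies straight across both ridges of the red tray within about 1 mm, going by the last camera views; no verdict was returned.

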